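# Punch-mark the drain spot of a seed tray

### The arm

A 6-joint arm with a two-finger parallel gripper is mounted at the origin on the work surface. World frame = base frame: x ahead of the robot, y to its left, z up, the work surface at z = 0. Lengths are in m, angles in rad, forces in N, time in s.
With the tool pointing down it reaches from about 0.425 to 0.95 m from the base axis. Payload 3.5 kg.
Tool frame: the origin (TCP) lies midway between the tips of the shut fingers; the grasp point (between the pads) lies 19 mm behind it; y points along the fingers, x is the direction in which the jaws open and shut, and the axes are right-handed (so a half turn about y gives the same grasp; the last joint's range is limited). The gripper opens to 85 mm and grips with 20 to 120 N. Pads are 22 mm wide; open, the fingers measure 114 mm over their backs; the gripper's body (76 mm by 85 mm) begins 54 mm behind the grasp point. The pads swing forward as they close: fully open they stand 13 mm farther back than shut.
Start: joints at [-1.489, 0.286, 1.577, -0, 1.279, -0.15], TCP at [0.155, -0.657, 0.231] pointing down, gripper open.
Joint ranges: [-2.77, 2.77], [-0.9, 2.22], [0.21, 2.48], [-1.53, 4.67], [0.24, 2.81], [-2.84, 2.84]. Speed limits (rad/s): [2.79, 2.79, 3.14, 3.14, 3.14, 3.14].

### API

Orientations are given as a unit quaternion [x, y, z, w].
In Python, from plant import ctrl, viewer gives the robot as it stands.
- The arm moves only by the tool step_arm, never from a script. Its argument "rows" is a list of rows, each a list of 3 entries, a list of its own where there are three numbers: the turn, a rotation vector about the tool's x, y, z in degrees, then the shift along the tool's x, y, z in mm, then the closure, from 0 (fully open) to 1 (shut). A call has 1 to 10 rows; each row is the pose to reach, as a shift and turn from the pose commanded when the call began, along the tool's axes at that moment; what a row does not reach only later rows make up. A row lasts 1/12 s, in which the tool goes at most 41.7 mm and 7.16 degrees, less where a joint would pass 70% of its speed; a pose out of reach is approached as far as the arm can. A call with a gripper value outside its range is refused whole. The fingers move at their own pace and stop on an object; "newtons" is the grip in N (left out, the last holds). Time passes only in rows, so rows that repeat a pose let the fingers close. It gives the time, the measured TCP pose, the force and the opening at its end, in the units of the state.
- ctrl.get_state(): the state, without advancing time (a new reading comes with each control period).
- viewer.read_camera(name): name is "scene" or "side" or "wrist"; returns (picture, depth): 400x640x3 uint8, red, green, blue; 400x640 float32, m along the optical axis (not along the pixel's ray), 0 where there is no reading.
- viewer.calibration(name): a dict with "K" (3x3 intrinsics, pixels), "R" (3x3) and "t" (3): a world point X has camera coordinates R X + t. Camera axes: x right, y down, z forward; pixel columns grow to the right and rows downward; lengths in m; the calibration is good to about 2 mm. A picture is of the moment at which its call begins: read the wrist's pose just before it. calibration takes no time and is no camera call; for the wrist camera it gives the pose at the moment of the call.
- ctrl.sign_off(): hands the job in, once; it reports no verdict.
The state is a dict: "time": time; "qpos": joint angles; "dq": joint speeds; "joint_efforts": joint torques, N m; "eef_pos": TCP position; "tcp_rot": TCP orientation; "contact_force": force on the tool from outside, world axes, zero at the start; "wrist_torque": the same for the moment, N m; "opening": opening from 0.0 (shut) to 1.0 (fully open).
Only numpy, scipy, OpenCV 4.12 (cv2) and the standard library are available. Lean on these libraries where they do the work, as an engineer would, in place of code of your own. Each camera call takes 0.05 s, during which the arm holds its last target.

### The job

Slide the green seed tray along the counter until the orange dot in its corner cell is under the tip of the bench punch, with the punch still up. Then press the punch's red knob firmly down until the tip bears on the orange dot, and let the knob spring fully back up, leaving the tray flat on the counter with the dot still under the tip. Keep the tray on the counter (slide it, do not lift it), never bring the tip down on the tray off the dot, and do not disturb the other things.

Things in the scene. Friction and masses are not known exactly. Their poses are not given: they have to be found in the camera images.
- tray: Green rigid seed tray, loose, 0.3 to 0.6 kg, 195 (its x) x 130 (its y) x 28 mm high, open on top. Floor, outer walls and dividers 5 mm thick; walls and dividers all 28 mm high. 3 cells along x by 2 along y, each 58 x 57 mm inside, centred at x = -63, 0, +63 and y = -31, +31 mm; dividers at x = -32, +32 and y = 0. Origin: centre of the underside; z up.
- dot (a point): Centre of the orange dot, 24 mm across, on the floor (5 mm above the counter) of the tray's corner cell, at x = +63, y = +31 mm in the tray's frame.
- punch: Bench punch fixed to the counter. Origin: the point of the counter straight below its tip; +x points from the tip to the column, z up. Grey foot 22 mm high, 150 mm wide, from x = +105 to +215 mm; column 30 mm across at x = +135 mm; blue arm 30 mm wide, underside 122 mm up, to a blue head 44 mm across around the plunger, underside 115 mm up. The counter under the tip is bare.
- tip (a point): Lower end of the steel plunger (a cone, 6 mm across at its end, 16 mm shaft above), on the punch's vertical axis, 60 mm above the counter when up.
- knob_top (a point): Centre of the flat top of the red round knob (48 mm across) on the plunger, 187 mm straight above the tip, so 247 mm above the counter when up.
- plunger (a joint): How far the plunger is pressed down, m: 0 up, 0.058 at its stop; about 0.055 when its tip meets the floor of a tray cell. A spring (3 N to start, about 6 N at the bottom, less 1 N of weight) lifts it when it is let go.
- black_tray: Bystander, loose: black plastic box 120 x 100 x 50 mm high, open on top. Origin: centre of its underside. It and the green tray swap sides (left or right of the punch) from one start to another.
- jug: Bystander, loose: clear measuring jug, 110 mm across, 150 mm high, handle on its +y side. Origin: centre of its underside.
- cups_white: Bystander, loose: stack of white plastic cups, 74 mm across, 130 mm high. Origin: centre of its underside.
- pot: Bystander, loose: empty terracotta pot, 110 mm across, 100 mm high. Origin: centre of its underside.
- sprayer: Bystander, loose: bottle with a blue cap, 70 mm across, 190 mm high. Origin: centre of its underside.
- trowel: Bystander, loose: wooden-handled flat trowel, 240 mm long, lying on the counter. Origin: centre of its underside.
Not all that is in view belongs to the job. Several things have the shape of the tray; the one meant has the colours described above.

How it is judged:
On the way, in this order (a step that is already met when the one before it is completed fails the run):
1. the orange dot is under the tip of the raised punch (within 12 mm, the dot's radius) (horizontal distance between dot and tip below 0.012 m and value of joint plunger below 0.01 m), for 0.3 s.
2. the plunger is pressed down until its tip bears on the tray at the dot (horizontal distance between dot and tip below 0.012 m and value of joint plunger above 0.045 m and contact force between punch and tray above 0.3 N), for 0.1 s.
At the end, for the whole second after the job is handed in: the orange dot's centre is within 12 mm (horizontally) of the punch's axis, the plunger is back up (within 6 mm), and the tray rests flat on the counter (tilt under 0.05 rad, underside within 6 mm of the counter), at rest (horizontal distance between dot and tip below 0.012 m and value of joint plunger below 0.006 m and linear speed of tray below 0.01 m/s and angle between tray's own z axis and vertical below 0.05 rad and height (world z) of tray below 0.006 m); the robot touches nothing.
It fails at once if the tip comes down on the tray more than 14 mm from the dot's centre (value of joint plunger above 0.02 m and contact force between punch and tray above 0.5 N and horizontal distance between dot and tip above 0.014 m).
It fails at once if the tray is lifted off the counter (more than 20 mm) or tipped (over 0.25 rad) (height (world z) of tray above 0.02 m or angle between tray's own z axis and vertical above 0.25 rad).
It fails at once if the black tray, jug, white cups, pot, spray bottle or trowel is moved more than 30 mm (distance of any of black_tray, jug, cups_white, pot, sprayer, trowel from where it was at the start of the episode above 0.03 m).
It also fails if it takes over 64 s, if anything falls off the work surface, if the arm or the gripper's body presses on something with over 40 N, if the wrist force passes 120 N, or if a joint passes its speed limit or range.

## Working session

There is one attempt and no reset: what is moved stays moved. The work goes in short steps, Python scripts to look and compute and a tool call to move; the robot and the scene stay as the last step left them, time stands still between calls to the robot, and variables do not carry over. Pictures are saved under pics/ and viewed, and the job is handed in when it is done.

Besides the shell and the picture viewer there is one more tool, called after "Call:" as name(argument=value, ...) on one line, values as JSON. step_arm: Moves the arm, as the interface text tells. Its arguments: {"type":"object","properties":{"rows":{"type":"array"},"newtons":{"type":"number"}},"required":["rows"]}

```bash
mkdir -p pics; ls; python3 - <<'E'
from plant import ctrl, viewer
import cv2,numpy as np
for n in ["scene","side"]:
    im,d=viewer.read_camera(n); cv2.imwrite(f"pics/{n}0.png",im[:,:,::-1]); np.savez(f"{n}0.npz",im=im,d=d)
    c=viewer.calibration(n);print(n,c)
print(ctrl.get_state())
E
```

```text
pics
scene {'K': array([[380.33288661,   0.        , 318.06424267],
       [  0.        , 380.33288661, 201.79163139],
       [  0.        ,   0.        ,   1.        ]]), 'R': array([[ 0.48615869,  0.87370939, -0.01678188],
       [ 0.53360146, -0.3120109 , -0.78607804],
       [-0.69203989,  0.37320383, -0.61789942]]), 't': array([-0.21026586, -0.13227787,  1.8248649 ])}
side {'K': array([[388.44645284,   0.        , 311.14099049],
       [  0.        , 388.44645284, 193.76131981],
       [  0.        ,   0.        ,   1.        ]]), 'R': array([[-0.78169217, -0.6235571 ,  0.01157143],
       [-0.47688001,  0.58565456, -0.65543435],
       [ 0.40192388, -0.51786608, -0.7551635 ]]), 't': array([0.37299407, 0.38573561, 1.07032286])}
{'time': 0.1, 'qpos': array([-1.48898064e+00,  2.87101712e-01,  1.57802871e+00,  3.86579889e-05,
        1.27859230e+00, -1.50003382e-01]), 'dq': array([-1.37386746e-05, -2.29859597e-03, -3.39138446e-03,  1.25116039e-03,
        1.05525637e-03,  9.24795413e-05]), 'joint_efforts': array([ 7.81009039e-04, -4.07296264e+01, -2.93699419e+01, -1.40991592e-04,
        3.41651612e-03,  3.36972221e-06]), 'eef_pos': array([ 0.15506708, -0.6563415 ,  0.23007009]), 'tcp_rot': array([-0.55390803,  0.43932726, -0.43831828,  0.55502661]), 'contact_force': array([-0.23875058,  0.07663965,  0.27170117]), 'wrist_torque': array([-0.00303898, -0.05619254,  0.04048066]), 'opening': 0.9964991905414184}
```

View pics/scene0.png

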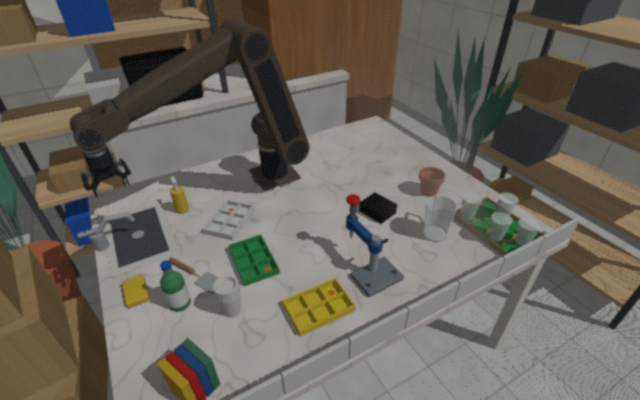

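View pics/side0.png

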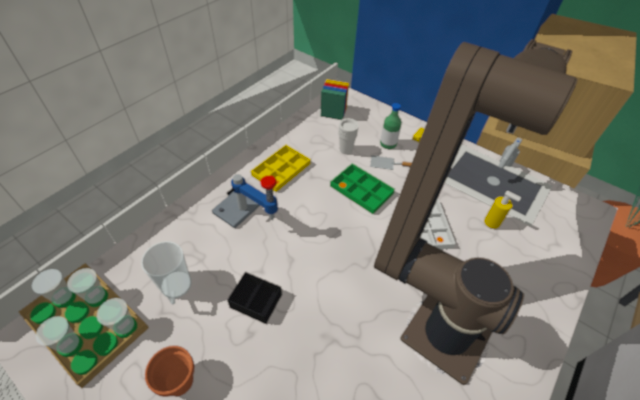

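Candidates in the scene view are the green tray (253,260), the yellow tray (317,306), the white tray (232,218) and a wooden crate with green cells (495,225). By its colour I choose the green tray, with its orange dot near (267,269). Next I'll check it in a crop and measure it.

```bash
cat > h.py <<'E'
import numpy as np,cv2
from plant import ctrl,viewer
def ray(c,u,v,z):
    K,R,t=c["K"],c["R"],c["t"]
    d=R.T@np.linalg.inv(K)@np.array([u,v,1.]); o=-R.T@t
    return o+d*(z-o[2])/d[2]
def tri(cs,ps):
    A=[];b=[]
    for c,(u,v) in zip(cs,ps):
        d=c["R"].T@np.linalg.inv(c["K"])@np.array([u,v,1.]);d/=np.linalg.norm(d);o=-c["R"].T@c["t"]
        P=np.eye(3)-np.outer(d,d);A.append(P);b.append(P@o)
    return np.linalg.lstsq(np.vstack(A),np.hstack(b),rcond=None)[0]
def proj(c,X):
    p=c["K"]@(c["R"]@np.asarray(X,float)+c["t"]);return p[:2]/p[2]
def big(m,n=1):
    k,l,s,ce=cv2.connectedComponentsWithStats(m.astype(np.uint8))
    o=np.argsort(-s[1:,4])+1
    return [(l==i,ce[i],s[i]) for i in o[:n]]
def hsv(im): return cv2.cvtColor(im,cv2.COLOR_RGB2HSV)
E
python3 - <<'E'
from h import *
for n in ["scene","side"]:
    z=np.load(n+"0.npz");im=z["im"];d=z["d"];c=viewer.calibration(n);H=hsv(im)
    g=(H[...,0]>50)&(H[...,0]<85)&(H[...,1]>140)&(H[...,2]>50)
    for m,ce,s in big(g,4): print(n,"green",ce,s)
    r=((H[...,0]<6)|(H[...,0]>174))&(H[...,1]>170)&(H[...,2]>100)
    for m,ce,s in big(r,3): print(n,"red",ce,s)
    o=(H[...,0]>6)&(H[...,0]<20)&(H[...,1]>170)&(H[...,2]>130)
    for m,ce,s in big(o,4): print(n,"orange",ce,s, ray(c,*ce,.005))
    b=(H[...,0]>100)&(H[...,0]<125)&(H[...,1]>130)
    x0,y0=(200,180) if n=="scene" else (200,120)
    cr=im[y0:y0+150,x0:x0+200];cv2.imwrite(f"pics/crop_{n}.png",cv2.resize(cr,None,fx=4,fy=4,interpolation=cv2.INTER_CUBIC)[:,:,::-1])
E
```

```text
scene green [252.27822287 259.38018937] [ 230  236   48   49 1373]
scene green [511.20879121 229.83516484] [505 222  13  17  91]
scene green [509.71794872 246.12820513] [503 243  15   8  78]
scene green [491.41176471 206.41176471] [489 204   6   5  17]
scene red [187.30443548 374.58669355] [167 353  38  47 496]
scene red [353.32142857 199.30952381] [348 195  12  10  84]
scene orange [330.82758621 292.10344828] [328 290   7   5  29] [ 0.74349755 -0.12452493  0.005     ]
scene orange [266.9375 268.6875] [265 267   5   4  16] [ 0.54228328 -0.26814452  0.005     ]
side green [362.76637988 188.08537392] [ 331  165   62   48 1511]
side green [ 89.13277311 326.21260504] [  54  294   63   61 1190]
side green [ 81.83522727 359.48106061] [ 60 337  37  37 528]
side green [ 42.25368732 312.2359882 ] [ 31 303  24  20 339]
side red [267.88721805 182.30827068] [261 177  14  12 133]
side red [335.24  85.48] [325  83  22   6  25]
side orange [269.69230769 178.1025641 ] [260 175  18  10  39] [ 0.77231176 -0.12334964  0.005     ]
side orange [336.45454545  84.33333333] [326  82  22   6  33] [ 0.94122223 -0.77457043  0.005     ]
side orange [342.08333333 184.75      ] [340 184   5   3  12] [ 0.54446263 -0.26607897  0.005     ]
side orange [439.41666667 239.25      ] [438 238   4   4  12] [ 0.15702557 -0.27121868  0.005     ]
```

View pics/crop_scene.png

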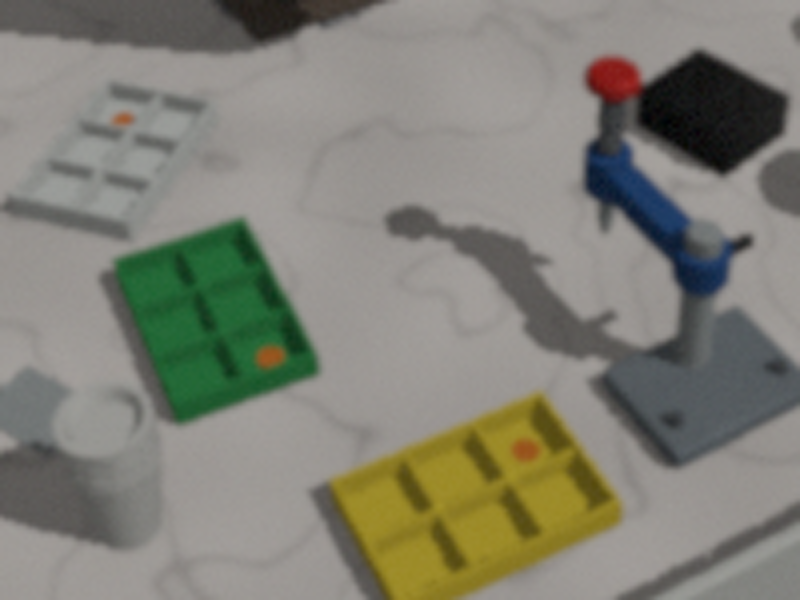

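View pics/crop_side.png

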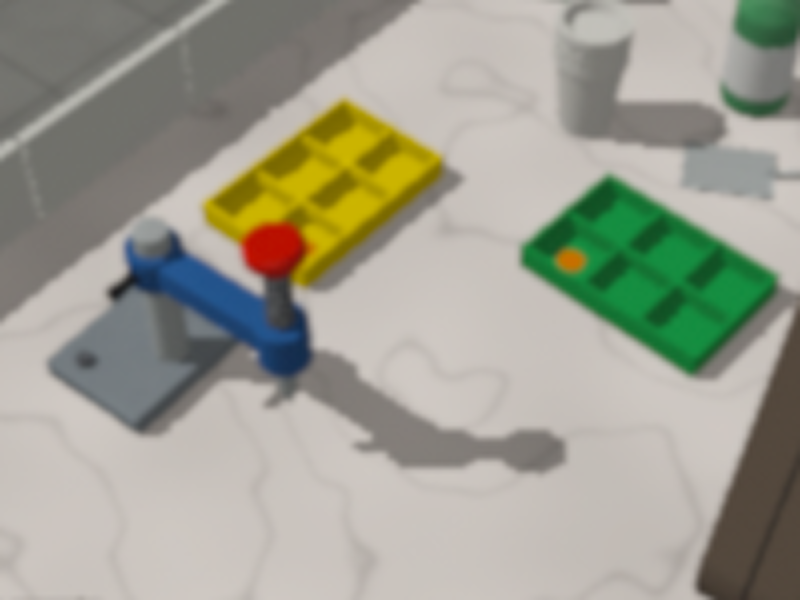

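The crop shows the green tray with its orange dot at about (267,269) in the scene view and (342,185) in the side view. The punch's red knob is at (353,199) and its tip at (351,236). Next I'll compute the poses.

```bash
python3 - <<'E'
from h import *
cs={n:viewer.calibration(n) for n in ["scene","side"]}
S={"scene":np.load("scene0.npz")["im"],"side":np.load("side0.npz")["im"]}
# tray rim corners via silhouette min-area approx
sc=[(116,262),(245,220),(317,358),(180,410)]; sd=[(610,177),(777,278),(693,365),(523,252)]
for n,L,o in [("scene",sc,(200,180)),("side",sd,(200,120))]:
    for p in L: print(n,p,ray(cs[n],(p[0]+.5)/4-.5+o[0],(p[1]+.5)/4-.5+o[1],.028).round(4))
# knob: triangulate blob centre; top ellipse
print("knob",tri([cs["scene"],cs["side"]],[(353.3,199.3),(267.9,182)]).round(4))
print("tip",tri([cs["scene"],cs["side"]],[(200+605/4,180+230/4),(200+290/4,120+398/4)]).round(4))
print("coltop",tri([cs["scene"],cs["side"]],[(200+704/4,180+236/4),(200+152/4,120+234/4)]).round(4))
f=[(738,310),(600,378),(680,455)]
for p in f: print("foot sc",ray(cs["scene"],p[0]/4+200,p[1]/4+180,.022).round(4))
f=[(50,360),(138,424),(240,340)]
for p in f: print("foot sd",ray(cs["side"],p[0]/4+200,p[1]/4+120,.022).round(4))
print("dot",tri([cs["scene"],cs["side"]],[(266.94,268.69),(342.08,184.75)]).round(4))
for nm,p,z in [("black",(378,208),.05),("jug",(438,238),0),("cups",(232,310),0),("trowelblade",(208,281),0),("yellow L",(284,300),.028)]: print(nm,ray(cs["scene"],*p,z).round(3))
E
```

```text
scene (116, 262) [ 0.3843 -0.3522  0.028 ]
scene (245, 220) [ 0.3916 -0.2266  0.028 ]
scene (317, 358) [ 0.585  -0.2392  0.028 ]
scene (180, 410) [ 0.5802 -0.3625  0.028 ]
side (610, 177) [ 0.5661 -0.3584  0.028 ]
side (777, 278) [ 0.3784 -0.3474  0.028 ]
side (693, 365) [ 0.3829 -0.2166  0.028 ]
side (523, 252) [ 0.5723 -0.2298  0.028 ]
knob [0.606  0.0426 0.2369]
tip [0.6045 0.0423 0.0601]
coltop [0.7397 0.0448 0.1633]
foot sc [0.7183 0.1125 0.022 ]
foot sc [ 0.7234 -0.0368  0.022 ]
foot sc [ 0.8239 -0.0249  0.022 ]
foot sd [0.81   0.1196 0.022 ]
foot sd [0.7038 0.1197 0.022 ]
foot sd [0.7004 0.0022 0.022 ]
dot [ 0.5437 -0.2673  0.0053]
black [0.506 0.236 0.05 ]
jug [0.723 0.366 0.   ]
cups [ 0.644 -0.433  0.   ]
trowelblade [ 0.488 -0.466  0.   ]
yellow L [ 0.712 -0.279  0.028]
```

```bash
cat >> h.py <<'E'
from scipy.spatial.transform import Rotation as Ro
def st(): 
    s=ctrl.get_state(); R=Ro.from_quat(s["tcp_rot"]).as_matrix(); return s,np.asarray(s["eef_pos"]),R
def move(p,yaw_jaw=None):
    "print shift mm in tool axes to world p and the turn about tool y (deg) so jaw axis x has given world heading (deg)"
    s,q,R=st(); print("t",round(s["time"],2),"tcp",q.round(4),"F",np.round(s["contact_force"],1),"open",round(s["opening"],3),"q",np.round(s["qpos"],2))
    print("axes x",R[:,0].round(3),"y",R[:,1].round(3),"z",R[:,2].round(3))
    sh=R.T@(np.asarray(p)-q)*1000; print("shift",sh.round(1))
    if yaw_jaw is not None:
        h=np.degrees(np.arctan2(R[1,0],R[0,0])); w=(yaw_jaw-h+90)%180-90
        up=R[2,1]; # tool y vertical component
        T=np.column_stack([[np.cos(np.radians(h+w)),np.sin(np.radians(h+w)),0],[0,0,-1],[0,0,0]]);T[:,2]=np.cross(T[:,0],T[:,1]) if False else 0
        x=T[:,0];y=np.array([0,0,-1.]);Rt=np.column_stack([x,y,np.cross(x,y)])
        print("jaw heading",h.round(1),"rotvec tool deg",np.degrees(Ro.from_matrix(R.T@Rt).as_rotvec()).round(2))
E
python3 - <<'E'
from h import *
move([0.476,-0.36,0.15],86.5)
c=viewer.calibration("wrist");s,q,R=st();print(-c["R"].T@c["t"]-q, c["R"])
E
```

```text
t 0.1 tcp [ 0.1551 -0.6563  0.2301] F [-0.2  0.1  0.3] open 0.996 q [-1.49  0.29  1.58  0.    1.28 -0.15]
axes x [ 0.23  -0.973 -0.002] y [-0.     0.002 -1.   ] z [0.973 0.23  0.   ]
shift [-214.5   80.7  380.4]
jaw heading -76.7 rotvec tool deg [-0.   16.78 -0.12]
[0.08043019 0.01892849 0.14230796] [[ 0.2300332  -0.97318097 -0.00187865]
 [-0.92088631 -0.21829567  0.32297896]
 [-0.31472708 -0.07256586 -0.94640428]]
```

Call:
step_arm(rows=[[[0,-70,0],[-220,0,370],0],[[0,-70,0],[-220,0,370],0],[[0,-70,0],[-220,0,370],0],[[0,-70,0],[-220,0,370],0],[[0,-70,0],[-220,0,370],0],[[0,-70,0],[-220,0,370],0],[[0,-70,0],[-220,0,370],0],[[0,-70,0],[-220,0,370],0],[[0,-70,0],[-220,0,370],0],[[0,-70,0],[-220,0,370],0]])

```text
time: 0.93
eef_pos: [0.4557, -0.3655, 0.2309]
tcp_rot: [-0.706, 0.04, -0.039, 0.706]
contact_force: [0.3, -0.7, 0.3]
opening: 1.003
```

Call:
step_arm(rows=[[[0,-70,0],[0,0,0],0.4],[[0,-70,0],[0,0,0],0.4],[[0,-70,0],[0,0,0],0.4],[[0,-70,0],[0,0,0],0.4],[[0,-70,0],[0,0,0],0.4],[[0,-70,0],[0,0,0],0.4],[[0,-70,0],[0,0,0],0.4],[[0,-70,0],[0,0,0],0.4],[[0,-70,0],[0,0,0],0.4],[[0,-70,0],[0,0,0],0.4]])

```text
time: 1.77
eef_pos: [0.4545, -0.3671, 0.2306]
tcp_rot: [-0.6, -0.373, 0.373, 0.601]
contact_force: [-0.9, 0.2, -0.2]
opening: 0.597
```

```bash
python3 - <<'E'
from h import *
move([0.466,-0.353,0.20],86.5)
E
```

```text
t 1.77 tcp [ 0.4545 -0.3671  0.2306] F [-0.9  0.2 -0.2] open 0.597 q [-0.85  0.09  1.81  0.    1.25 -1.96]
axes x [0.444 0.896 0.   ] y [-0.001  0.001 -1.   ] z [-0.896  0.444  0.001]
shift [17.7 30.6 -4.1]
jaw heading 63.6 rotvec tool deg [ -0.06 -22.89   0.04]
```

Call:
step_arm(rows=[[[0,-23,0],[18,0,-4],0.4],[[0,-23,0],[18,0,-4],0.4],[[0,-23,0],[18,0,-4],0.4],[[0,-23,0],[18,0,-4],0.4],[[0,-23,0],[18,0,-4],0.4]])

```text
time: 2.18
eef_pos: [0.4662, -0.3527, 0.2307]
tcp_rot: [-0.515, -0.484, 0.484, 0.516]
contact_force: [-0.3, 0.3, -0.3]
opening: 0.6
```

```bash
python3 - <<'E'
from h import *
c=viewer.calibration("wrist"); im,d=viewer.read_camera("wrist")
np.savez("w1.npz",im=im,d=d,**c); cv2.imwrite("pics/w1.png",im[:,:,::-1])
move([0.466,-0.353,0.20],86.5)
E
```

```text
t 2.23 tcp [ 0.4662 -0.3529  0.2308] F [1.1 0.5 0.5] open 0.597 q [-0.82  0.09  1.8  -0.    1.25 -2.33]
axes x [0.066 0.998 0.001] y [-0.001  0.001 -1.   ] z [-0.998  0.066  0.001]
shift [-0.2 30.8  0.2]
jaw heading 86.2 rotvec tool deg [-0.04 -0.26  0.03]
```

View pics/w1.png

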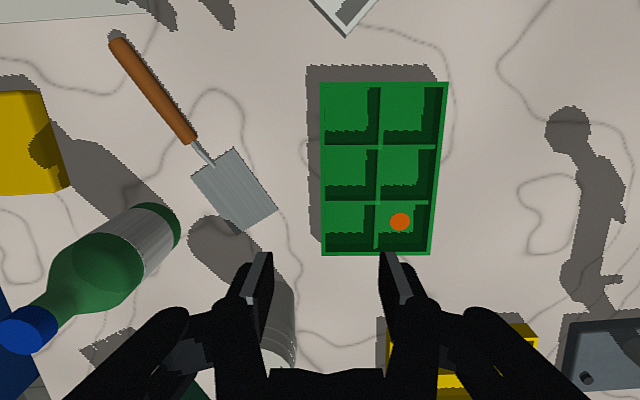

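```bash
cat >> h.py <<'E'
def green(im):
    H=hsv(im); return (H[...,0]>50)&(H[...,0]<85)&(H[...,1]>130)&(H[...,2]>40)
def orange(im):
    H=hsv(im); return (H[...,0]>5)&(H[...,0]<20)&(H[...,1]>170)&(H[...,2]>120)
E
python3 - <<'E'
from h import *
w=np.load("w1.npz");c={k:w[k] for k in "KRt"};im=w["im"]
m=[b for b in big(green(im)|orange(im),3)]
for mm,ce,s in m: print(ce,s)
mm=[x for x in m if 300<x[1][0]<460][0]
# depth check: points near rim height
d=w["d"];vv,uu=np.nonzero(mm[0]);z=d[vv,uu]
P=(np.linalg.inv(c["K"])@np.vstack([uu*z,vv*z,z])); W=c["R"].T@(P-c["t"][:,None])
k=(W[2]>.023)&(W[2]<.034)
print(np.percentile(W[2],[5,50,95]))
r=cv2.minAreaRect(W[:2,k].T.astype(np.float32)*1000);print(r);print(cv2.boxPoints(r))
o=big(orange(im),3)
for b in o: print(b[1],b[2],ray(c,*b[1],.005).round(4))
for p in [(320,82),(448,82),(430,255),(322,255)]: print(ray(c,*p,.028).round(4))
E
```

```text
[377.50674023 164.78889294] [  319    82   130   174 19213]
[102.67555771 276.2757032 ] [  54  233   90   96 4124]
[148.95221239  88.58230088] [115  45  77  98 565]
[0.00359688 0.00514524 0.02796626]
((477.968994140625, -294.7223815917969), (129.99327087402344, 195.28163146972656), 86.67048645019531)
[[ 376.71808 -353.9385 ]
 [ 571.6701  -365.28012]
 [ 579.2199  -235.50626]
 [ 384.26788 -224.16464]]
[148.95221239  88.58230088] [115  45  77  98 565] [ 0.3713 -0.5364  0.005 ]
[399.23357664 221.16788321] [390 213  19  18 274] [ 0.5428 -0.2673  0.005 ]
[ 0.3768 -0.3527  0.028 ]
[ 0.385 -0.225  0.028]
[ 0.5789 -0.2353  0.028 ]
[ 0.5706 -0.3638  0.028 ]
```

Call:
step_arm(rows=[[[0,-0.4,0],[-4,40,5.5],0.4],[[0,-0.4,0],[-4,80,5.5],0.4],[[0,-0.4,0],[-4,120,5.5],0.4],[[0,-0.4,0],[-4,150,5.5],0.4],[[0,-0.4,0],[-4,175,5.5],0.4],[[0,-0.4,0],[-4,185,5.5],0.4],[[0,-0.4,0],[-4,185,5.5],0.4]])

```text
time: 2.82
eef_pos: [0.4589, -0.355, 0.043]
tcp_rot: [-0.512, -0.485, 0.485, 0.517]
contact_force: [0.4, -0.5, 0.2]
opening: 0.599
```

```bash
python3 - <<'E'
from h import *
c=viewer.calibration("wrist"); im,d=viewer.read_camera("wrist")
cv2.imwrite("pics/w2.png",im[:,:,::-1])
move([0.4604,-0.3563,0.010],86.67)
E
```

```text
t 2.87 tcp [ 0.4602 -0.3563  0.0455] F [-0.9 -0.6  0.9] open 0.603 q [-0.83  0.31  1.92  0.    0.91 -2.35]
axes x [0.059 0.998 0.002] y [-0.002  0.002 -1.   ] z [-0.998  0.059  0.002]
shift [-0.  35.5 -0.3]
jaw heading 86.6 rotvec tool deg [-0.1  -0.03  0.1 ]
```

View pics/w2.png

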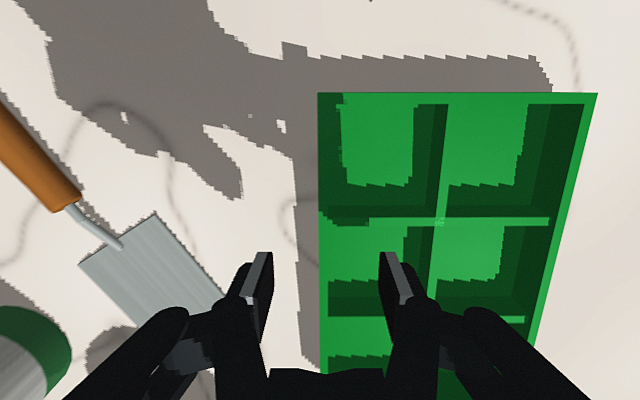

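The fingers straddle the tray's -y wall (column 320) over the middle cell, clear of the dividers and of the trowel at (150,260). Next: lower and grip.

Call:
step_arm(rows=[[[0,0,0],[0,20,0],0.4],[[0,0,0],[0,32,0],0.4],[[0,0,0],[0,35,0],0.4],[[0,0,0],[0,35,0],0.6],[[0,0,0],[0,35,0],0.8],[[0,0,0],[0,35,0],1],[[0,0,0],[0,35,0],1],[[0,0,0],[0,35,0],1],[[0,0,0],[0,35,0],1],[[0,0,0],[0,35,0],1]], newtons=60)

```text
time: 3.7
eef_pos: [0.4613, -0.3575, 0.0127]
tcp_rot: [0.515, 0.485, -0.485, -0.514]
contact_force: [-1.2, 0.9, 6.0]
opening: 0.038
```

```bash
python3 - <<'E'
from h import *
c=viewer.calibration("wrist"); im,d=viewer.read_camera("wrist")
cv2.imwrite("pics/w3.png",im[:,:,::-1])
s,q,R=st();move(q+[.0622,.310,0],86.67)
o=[b for b in big(orange(im),4)]
for b in o: print(b[1],b[2][4],ray(c,*b[1],.005).round(4))
E
```

```text
t 3.75 tcp [ 0.4614 -0.3575  0.0127] F [0.2 0.3 5.5] open 0.037 q [-0.83  0.36  1.93 -0.    0.85 -2.35]
axes x [ 0.058  0.998 -0.002] y [ 0.001 -0.002 -1.   ] z [-0.998  0.058 -0.001]
shift [313.1  -0.4 -44.2]
jaw heading 86.7 rotvec tool deg [ 0.08  0.02 -0.09]
[ 12.39021739 209.14021739] 920 [ 0.4253 -0.5104  0.005 ]
```

View pics/w3.png

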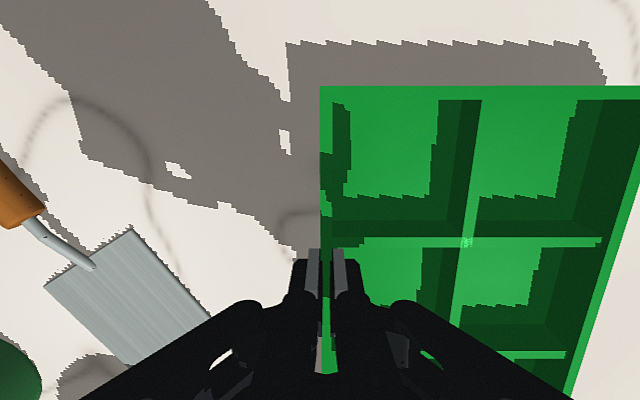

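Call:
step_arm(rows=[[[0,0,0],[0,-2,0],1],[[0,0,0],[5,-2,-0.7],1],[[0,0,0],[20,-2,-2.8],1],[[0,0,0],[40,-2,-5.6],1],[[0,0,0],[60,-2,-8.5],1],[[0,0,0],[80,-2,-11.3],1],[[0,0,0],[100,-2,-14.1],1],[[0,0,0],[120,-2,-16.9],1],[[0,0,0],[135,-2,-19],1],[[0,0,0],[140,-2,-19.8],1]])

```text
time: 4.58
eef_pos: [0.4881, -0.2149, 0.0128]
tcp_rot: [-0.513, -0.486, 0.486, 0.514]
contact_force: [-1.4, -0.8, -0.7]
opening: 0.039
```

```bash
python3 - <<'E'
from h import *
move([.4612+.0622,-.3575+.310,0.012],86.67)
for n in ["scene","side","wrist"]:
    c=viewer.calibration(n); im,d=viewer.read_camera(n); cv2.imwrite(f"pics/{n}4.png",im[:,:,::-1])
    np.savez(f"{n}4.npz",im=im,d=d,**c)
    for b in big(orange(im),5): print(n,b[1],b[2][4],ray(c,*b[1],.005).round(4))
E
```

```text
t 4.58 tcp [ 0.4881 -0.2149  0.0128] F [-1.4 -0.8 -0.7] open 0.039 q [-0.61  0.27  2.05  0.    0.82 -2.12]
axes x [0.056 0.998 0.001] y [-0.001  0.001 -1.   ] z [-0.998  0.056  0.001]
shift [169.1   0.9 -25.9]
jaw heading 86.8 rotvec tool deg [-0.08  0.15  0.07]
scene [330.82758621 292.10344828] 29 [ 0.7435 -0.1245  0.005 ]
scene [306.         258.66666667] 18 [ 0.5687 -0.1259  0.005 ]
scene [230. 210.] 1 [ 0.1598 -0.2745  0.005 ]
scene [188. 381.] 1 [ 0.8087 -0.6136  0.005 ]
side [270.2173913  179.36956522] 46 [ 0.7665 -0.1198  0.005 ]
side [336.35483871  84.4516129 ] 31 [ 0.941  -0.7735  0.005 ]
side [438.89473684 238.73684211] 19 [ 0.1593 -0.272   0.005 ]
side [312.5        204.28571429] 14 [ 0.571  -0.1252  0.005 ]
```

View pics/wrist4.png

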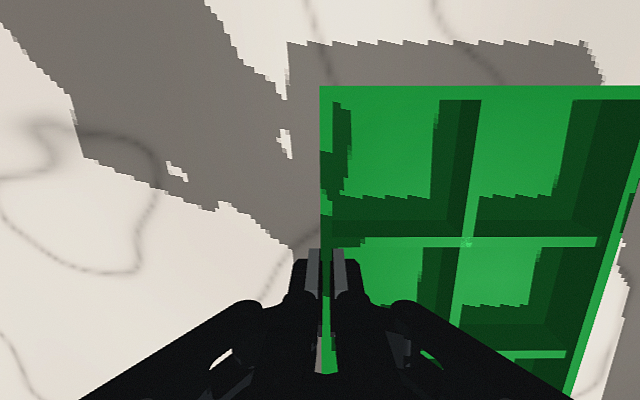

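View pics/scene4.png

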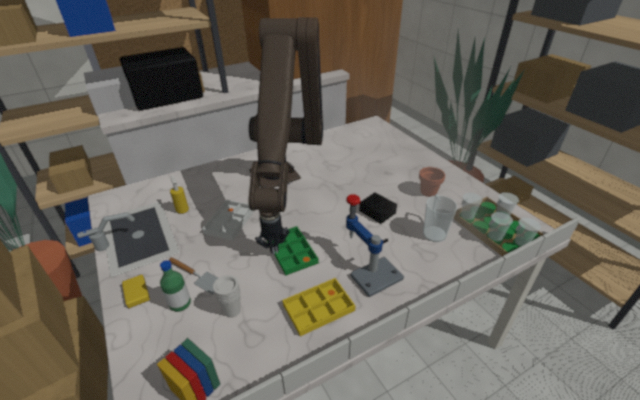

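Call:
step_arm(rows=[[[0,0,0],[5,0,-0.8],1],[[0,0,0],[20,0,-3.1],1],[[0,0,0],[40,0,-6.1],1],[[0,0,0],[60,0,-9.2],1],[[0,0,0],[80,0,-12.3],1],[[0,0,0],[100,0,-15.4],1],[[0,0,0],[120,0,-18.4],1],[[0,0,0],[140,0,-21.5],1],[[0,0,0],[150,0,-23],1],[[0,0,0],[150,0,-23],1]])

```text
time: 5.57
eef_pos: [0.5201, -0.0684, 0.013]
tcp_rot: [-0.514, -0.486, 0.486, 0.514]
contact_force: [-0.0, 0.3, -1.8]
opening: 0.036
```

```bash
python3 - <<'E'
from h import *
move([.4612+.0622,-.3575+.310,0.012],86.67)
for n,x0,y0 in [("scene",270,180),("side",200,130)]:
    c=viewer.calibration(n); im,d=viewer.read_camera(n)
    np.savez(f"{n}5.npz",im=im,d=d,**c)
    for b in big(orange(im),5): print(n,b[1],b[2][4],ray(c,*b[1],.005).round(4))
    cr=im[y0:y0+120,x0:x0+130];cv2.imwrite(f"pics/{n}5.png",cv2.resize(cr,None,fx=5,fy=5,interpolation=cv2.INTER_CUBIC)[:,:,::-1])
E
```

```text
t 5.57 tcp [ 0.5201 -0.0684  0.013 ] F [-0.   0.3 -1.8] open 0.036 q [-0.32  0.25  2.07  0.    0.82 -1.84]
axes x [0.056 0.998 0.001] y [-0.001  0.001 -1.   ] z [-0.998  0.056  0.001]
shift [21.1  1.  -2.1]
jaw heading 86.8 rotvec tool deg [-0.03  0.1   0.03]
scene [330.82758621 292.10344828] 29 [ 0.7435 -0.1245  0.005 ]
scene [345. 250.] 15 [0.6025 0.02   0.005 ]
scene [186. 379.] 1 [ 0.8005 -0.617   0.005 ]
scene [188. 381.] 1 [ 0.8087 -0.6136  0.005 ]
side [270.         179.36170213] 47 [ 0.7671 -0.1194  0.005 ]
side [336.5  84.5] 30 [ 0.9402 -0.7736  0.005 ]
side [277.88235294 225.58823529] 17 [0.6035 0.0201 0.005 ]
```

View pics/scene5.png

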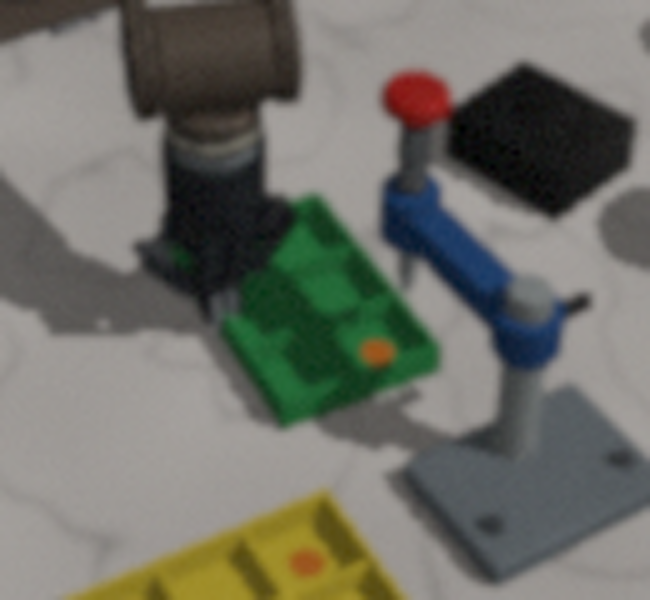

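View pics/side5.png

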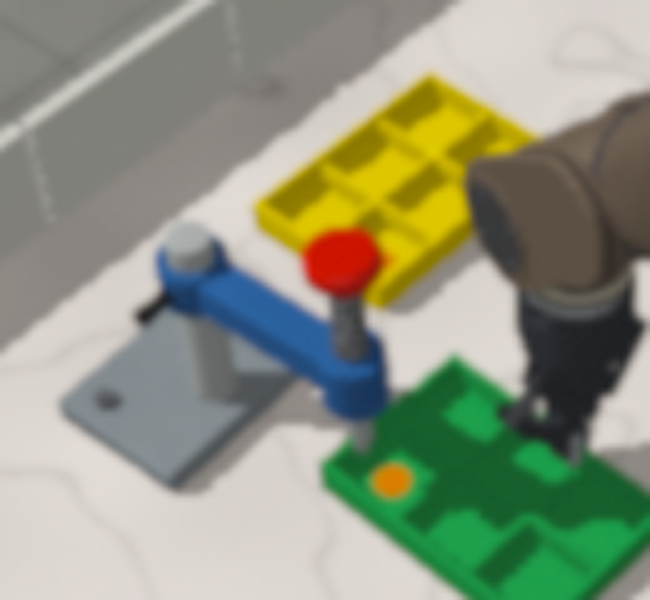

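```bash
python3 - <<'E'
from h import *
C={};I={};D={}
for n in ["scene","side"]:
    w=np.load(n+"5.npz");C[n]={k:w[k] for k in "KRt"};I[n]=w["im"];D[n]=w["d"]
print("tip",tri([C["scene"],C["side"]],[(351.0,236.8),(272.2,219.2)]).round(4))
for n,p in [("scene",(351.0,236.8)),("side",(272.2,219.2))]: print(n,"tip ray z.06",ray(C[n],*p,.06).round(4))
for n in C:
    im=I[n];H=hsv(im);r=((H[...,0]<7)|(H[...,0]>172))&(H[...,1]>150)&(H[...,2]>70)
    x=[b for b in big(r,6) if abs(b[1][0]-(353 if n=="scene" else 268))<8 and abs(b[1][1]-(199 if n=="scene" else 182))<8][0]
    vv,uu=np.nonzero(x[0]);print(n,x[1],x[2])
    z=D[n][vv,uu];W=C[n]["R"].T@(np.linalg.inv(C[n]["K"])@np.vstack([uu*z,vv*z,z])-C[n]["t"][:,None])
    k=(W[2]>.240)&(W[2]<.254);print("top pts",k.sum(),W[:,k].mean(1).round(4),(W[:2,k].max(1)+W[:2,k].min(1))/2, np.ptp(W[:2,k],axis=1))
    # blue arm: axis direction
    b=(H[...,0]>100)&(H[...,0]<125)&(H[...,1]>130)&(D[n]<1.9)
# model check: project hypothesised tip & knob
for X in [(.605,.0425,.06),(.605,.0425,.247),(.607,.0425,.06)]:
    print(X,[proj(C[n],X).round(1) for n in C])
E
```

```text
tip [0.604  0.0426 0.0628]
scene tip ray z.06 [0.6018 0.0445 0.06  ]
side tip ray z.06 [0.6054 0.0409 0.06  ]
scene [353.10891089 199.54455446] [347 195  13  11 101]
top pts 79 [0.6123 0.037  0.2462] [0.61059478 0.03753686] [0.0363321  0.03728853]
side [267.84558824 182.34558824] [261 177  15  12 136]
top pts 129 [0.5989 0.0485 0.2467] [0.59965176 0.04617899] [0.03761724 0.03992546]
(0.605, 0.0425, 0.06) [array([351. , 237.5]), array([271.9, 219.6])]
(0.605, 0.0425, 0.247) [array([353.1, 196.7]), array([267.7, 179.8])]
(0.607, 0.0425, 0.06) [array([351.3, 237.9]), array([271.5, 219.3])]
```

Call:
step_arm(rows=[[[0,0,0],[4,0,-0.3],1],[[0,0,0],[12,0,-0.8],1],[[0,0,0],[19,0,-1.3],1],[[0,0,0],[22,0,-1.5],1],[[0,0,0],[22,0,-1.5],1],[[0,0,0],[22,0,-1.5],1]])

```text
time: 6.17
eef_pos: [0.5229, -0.0475, 0.0133]
tcp_rot: [-0.514, -0.485, 0.485, 0.514]
contact_force: [0.6, 0.2, -0.6]
opening: 0.035
```

```bash
python3 - <<'E'
from h import *
move([.4612+.0622,-.3575+.310,0.012],86.67)
for n,x0,y0 in [("scene",270,180),("side",200,130)]:
    c=viewer.calibration(n); im,d=viewer.read_camera(n)
    np.savez(f"{n}6.npz",im=im,d=d,**c)
    for b in big(orange(im),5): print(n,b[1],b[2][4],ray(c,*b[1],.005).round(4))
    cr=im[y0:y0+120,x0:x0+130];cv2.imwrite(f"pics/{n}6.png",cv2.resize(cr,None,fx=5,fy=5,interpolation=cv2.INTER_CUBIC)[:,:,::-1])
E
```

```text
t 6.17 tcp [ 0.5229 -0.0475  0.0133] F [ 0.6  0.2 -0.6] open 0.035 q [-0.28  0.25  2.07  0.    0.82 -1.8 ]
axes x [0.057 0.998 0.   ] y [-0.  0. -1.] z [-0.998  0.057  0.   ]
shift [ 0.   1.3 -0.5]
jaw heading 86.7 rotvec tool deg [-0.    0.05  0.01]
scene [330.82758621 292.10344828] 29 [ 0.7435 -0.1245  0.005 ]
scene [350.  248.5] 16 [0.6052 0.0403 0.005 ]
scene [167. 361.] 1 [ 0.7213 -0.6513  0.005 ]
scene [188. 381.] 1 [ 0.8087 -0.6136  0.005 ]
side [270.2173913  179.36956522] 46 [ 0.7665 -0.1198  0.005 ]
side [336.5  84.5] 30 [ 0.9402 -0.7736  0.005 ]
side [273.         229.33333333] 18 [0.6058 0.0417 0.005 ]
```

View pics/scene6.png

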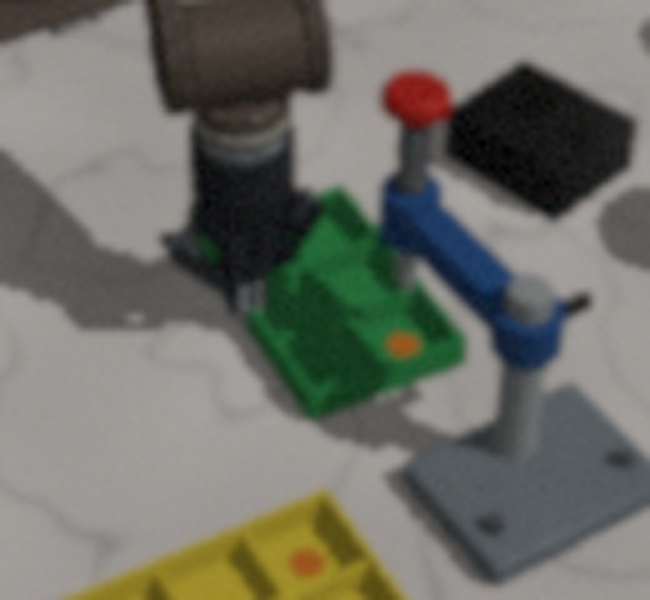

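View pics/side6.png

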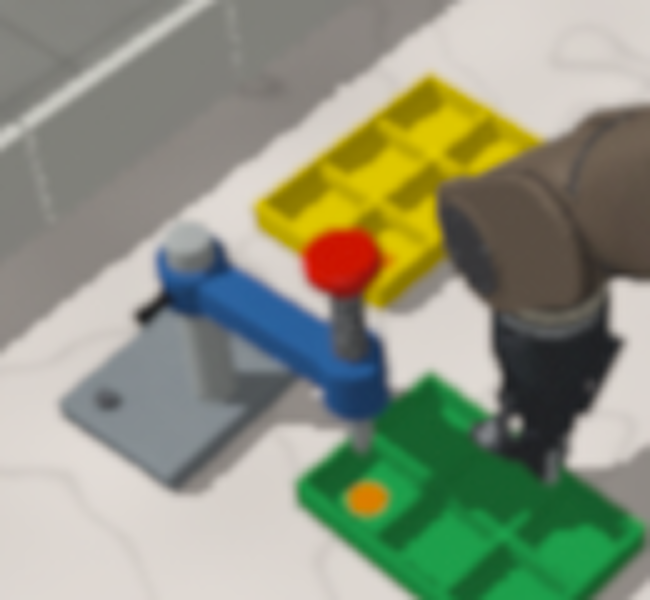

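Call:
step_arm(rows=[[[0,0,0],[0,0,0],0.85],[[0,0,0],[0,0,0],0.7],[[0,0,0],[0,0,0],0.6],[[0,0,0],[0,0,0],0.5],[[0,0,0],[0,0,0],0.5],[[0,0,0],[0,0,0],0.5],[[0,0,0],[0,-10,0],0.5],[[0,0,0],[0,-30,0],0.5],[[0,0,0],[0,-60,0],0.5],[[0,0,0],[0,-70,0],0.5]])

```text
time: 7.1
eef_pos: [0.5254, -0.0485, 0.0877]
tcp_rot: [0.516, 0.487, -0.484, -0.512]
contact_force: [1.6, 0.7, -0.1]
opening: 0.499
```

Call:
step_arm(rows=[[[0,0,0],[0,-40,0],0.5],[[0,0,0],[0,-80,0],0.5],[[0,0,0],[0,-120,0],0.5],[[0,0,0],[0,-160,0],0.5],[[0,0,0],[0,-200,0],0.5],[[0,0,0],[0,-220,0],0.7],[[0,0,0],[0,-220,0],1],[[0,0,0],[0,-220,0],1],[[0,0,0],[0,-220,0],1]])

```text
time: 7.85
eef_pos: [0.5222, -0.0477, 0.3017]
tcp_rot: [-0.514, -0.485, 0.486, 0.515]
contact_force: [-0.7, 0.3, -0.8]
opening: 0.001
```

```bash
python3 - <<'E'
from h import *
move([.605,.0425,0.27])
for n,x0,y0 in [("scene",270,180),("side",200,130)]:
    c=viewer.calibration(n); im,d=viewer.read_camera(n)
    np.savez(f"{n}7.npz",im=im,d=d,**c)
    for b in big(orange(im),5): print(n,b[1],b[2][4],ray(c,*b[1],.005).round(4))
    cr=im[y0:y0+120,x0:x0+130];cv2.imwrite(f"pics/{n}7.png",cv2.resize(cr,None,fx=5,fy=5,interpolation=cv2.INTER_CUBIC)[:,:,::-1])
c=viewer.calibration("wrist"); im,d=viewer.read_camera("wrist");np.savez("wrist7.npz",im=im,d=d,**c); cv2.imwrite("pics/wrist7.png",im[:,:,::-1])
E
```

```text
t 7.85 tcp [ 0.5222 -0.0477  0.3017] F [-0.7  0.3 -0.8] open 0.001 q [-0.28 -0.1   1.86 -0.    1.38 -1.8 ]
axes x [0.058 0.998 0.001] y [-0.002  0.001 -1.   ] z [-0.998  0.058  0.002]
shift [ 94.8  31.6 -77.5]
scene [330.93333333 292.06666667] 30 [ 0.7435 -0.1241  0.005 ]
scene [350.  248.5] 16 [0.6052 0.0403 0.005 ]
scene [187. 380.] 1 [ 0.8046 -0.6153  0.005 ]
side [270.06382979 179.14893617] 47 [ 0.7676 -0.1203  0.005 ]
side [273.         229.33333333] 18 [0.6058 0.0417 0.005 ]
side [439.8        239.33333333] 15 [ 0.1559 -0.2717  0.005 ]
```

View pics/wrist7.png

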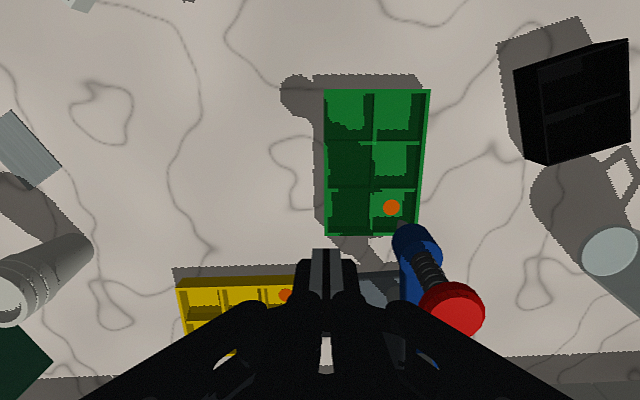

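View pics/side7.png

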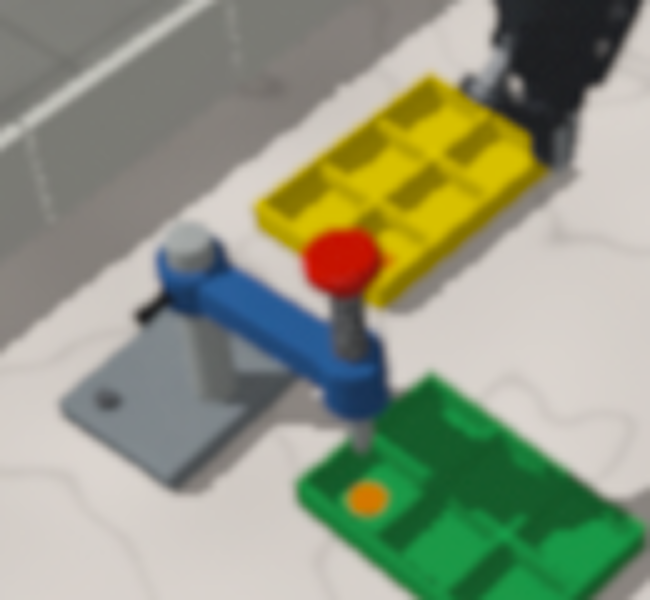

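```bash
python3 - <<'E'
from h import *
w=np.load("wrist7.npz");c={k:w[k] for k in "KRt"};im=w["im"]
for b in big(orange(im),3): print("or",b[1],b[2],ray(c,*b[1],.005).round(4))
H=hsv(im);r=((H[...,0]<5)|(H[...,0]>174))&(H[...,1]>150)&(H[...,2]>60)
for b in big(r,2): print("red",b[1],b[2])
b=big(r,1)[0];vv,uu=np.nonzero(b[0]);z=w["d"][vv,uu];W=c["R"].T@(np.linalg.inv(c["K"])@np.vstack([uu*z,vv*z,z])-c["t"][:,None])
k=(W[2]>.244)&(W[2]<.250);print(k.sum(),np.percentile(W[2],[10,50,90]))
(x,y),rad=cv2.minEnclosingCircle(W[:2,k].T.astype(np.float32)*1000);print("knob circle",x,y,rad)
g=big(green(im)|orange(im),1)[0];vv,uu=np.nonzero(g[0]);z=w["d"][vv,uu];W=c["R"].T@(np.linalg.inv(c["K"])@np.vstack([uu*z,vv*z,z])-c["t"][:,None])
k=(W[2]>.023)&(W[2]<.034);print(cv2.minAreaRect(W[:2,k].T.astype(np.float32)*1000))
E
```

```text
or [390.77722772 206.87623762] [383 200  17  15 202] [0.6042 0.0414 0.005 ]
or [284.2991453  294.05128205] [278 289  14  13 117] [ 0.7413 -0.1256  0.005 ]
red [455.1740675  306.90541741] [ 419  282   66   55 2252]
red [458. 282.] [458 282   1   1   1]
1677 [0.23900662 0.24625677 0.2472772 ]
knob circle 602.4833374023438 41.78037643432617 22.936708450317383
((539.5656127929688, 13.915977478027344), (129.2490997314453, 194.78387451171875), 86.69601440429688)
```

Call:
step_arm(rows=[[[0,0,0],[25,0,-20],1],[[0,0,0],[50,0,-40],1],[[0,0,0],[75,0,-60],1],[[0,0,0],[94,0,-76],1],[[0,0,0],[94,20,-76],1],[[0,0,0],[94,38,-76],1],[[0,0,0],[94,38,-76],1],[[0,0,0],[94,38,-76],1]])

```text
time: 8.67
eef_pos: [0.6031, 0.0418, 0.2625]
tcp_rot: [-0.513, -0.484, 0.487, 0.516]
contact_force: [-0.6, -0.4, 0.2]
opening: 0.001
```

```bash
python3 - <<'E'
from h import *
move([.604,.042,0.192])
for n,x0,y0 in [("scene",270,130),("side",200,110)]:
    c=viewer.calibration(n); im,d=viewer.read_camera(n)
    cr=im[y0:y0+140,x0:x0+130];cv2.imwrite(f"pics/{n}8.png",cv2.resize(cr,None,fx=4,fy=4,interpolation=cv2.INTER_CUBIC)[:,:,::-1])
E
```

```text
t 8.67 tcp [0.6031 0.0418 0.2625] F [-0.6 -0.4  0.2] open 0.001 q [-0.1   0.11  1.72 -0.    1.31 -1.61]
axes x [0.058 0.998 0.   ] y [-0.006  0.001 -1.   ] z [-0.998  0.058  0.006]
shift [ 0.3 70.5 -1.3]
```

View pics/scene8.png

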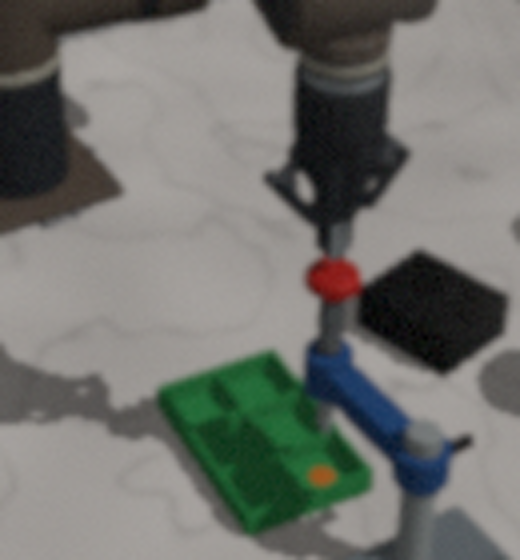

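View pics/side8.png

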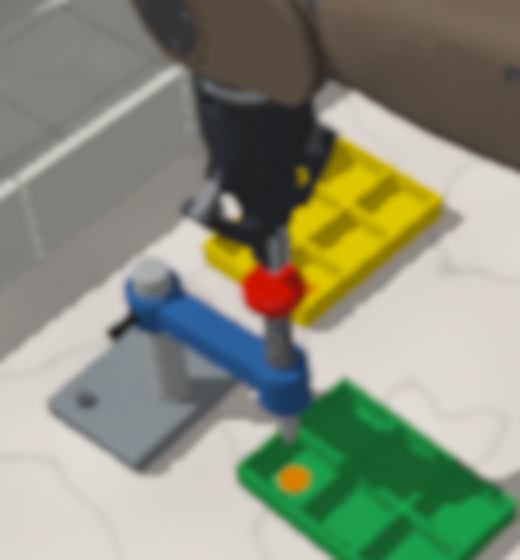

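The shut fingertips are centred over the knob (scene crop at (333,275)), and the dot lies below the tip. Next I press the knob down.

Call:
step_arm(rows=[[[0,0,0],[0,10,0],1],[[0,0,0],[0,18,0],1],[[0,0,0],[0,26,0],1],[[0,0,0],[0,34,0],1],[[0,0,0],[0,42,0],1],[[0,0,0],[0,50,0],1],[[0,0,0],[0,58,0],1],[[0,0,0],[0,64,0],1],[[0,0,0],[0,64,0],1]])

```text
time: 9.52
eef_pos: [0.6044, 0.0414, 0.2001]
tcp_rot: [0.514, 0.485, -0.485, -0.514]
contact_force: [1.7, -2.0, 4.4]
opening: 0.004
```

```bash
python3 - <<'E'
from h import *
move([.604,.042,0.192])
E
```

```text
t 9.52 tcp [0.6044 0.0414 0.2001] F [ 1.7 -2.   4.4] open 0.004 q [-0.1   0.16  1.78 -0.    1.2  -1.61]
axes x [ 0.058  0.998 -0.   ] y [ 0. -0. -1.] z [-0.998  0.058 -0.   ]
shift [0.6 8.1 0.4]
```

Call:
step_arm(rows=[[[0,0,0],[0,4,0],1],[[0,0,0],[0,7,0],1],[[0,0,0],[0,9,0],1],[[0,0,0],[0,10,0],1],[[0,0,0],[0,10,0],1]])

```text
time: 9.93
eef_pos: [0.6044, 0.0414, 0.1921]
tcp_rot: [0.514, 0.485, -0.485, -0.514]
contact_force: [0.5, -1.3, 5.8]
opening: 0.001
```

Call:
step_arm(rows=[[[0,0,0],[0,2,0],1],[[0,0,0],[0,3,0],1],[[0,0,0],[0,4,0],1],[[0,0,0],[0,4,0],1],[[0,0,0],[0,4,0],1]])

```text
time: 10.35
eef_pos: [0.6046, 0.0414, 0.1917]
tcp_rot: [0.515, 0.485, -0.485, -0.514]
contact_force: [-5.5, -1.0, 16.8]
opening: -0.001
```

```bash
python3 - <<'E'
from h import *
s,q,R=st();print(s["time"],q,s["contact_force"])
for n,x0,y0 in [("scene",270,130),("side",200,110)]:
    c=viewer.calibration(n); im,d=viewer.read_camera(n)
    cr=im[y0:y0+140,x0:x0+130];cv2.imwrite(f"pics/{n}9.png",cv2.resize(cr,None,fx=4,fy=4,interpolation=cv2.INTER_CUBIC)[:,:,::-1])
E
python3 -c "
import cv2,numpy as np
cv2.imwrite('pics/b9.png',np.hstack([cv2.imread('pics/scene9.png'),cv2.imread('pics/side9.png')])[:, :][::1,::1][80:,:][:, :].copy() if 0 else cv2.resize(np.hstack([cv2.imread('pics/scene9.png'),cv2.imread('pics/side9.png')]),(800,430)))"
```

```text
10.35 [0.60456035 0.04143569 0.19173857] [-5.48345064 -1.03174101 16.76130001]
```

View pics/b9.png

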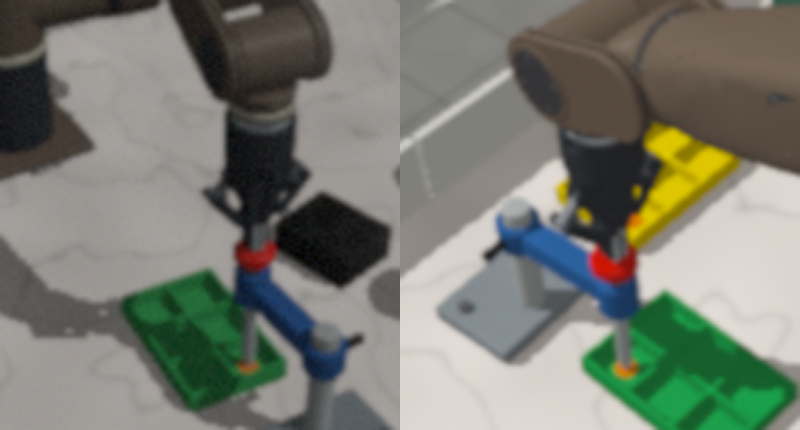

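The tip is down on the orange dot in both views (left (249,367), right (625,368)). Next I let the knob rise.

Call:
step_arm(rows=[[[0,0,0],[0,-6,0],1],[[0,0,0],[0,-14,0],1],[[0,0,0],[0,-22,0],1],[[0,0,0],[0,-30,0],1],[[0,0,0],[0,-38,0],1],[[0,0,0],[0,-46,0],1],[[0,0,0],[0,-54,0],1],[[0,0,0],[0,-66,0],1],[[0,0,0],[0,-90,0],1],[[0,0,0],[0,-110,0],1]])

```text
time: 11.28
eef_pos: [0.603, 0.0422, 0.297]
tcp_rot: [-0.513, -0.484, 0.486, 0.516]
contact_force: [0.3, -0.3, 0.2]
opening: -0.0
```

Call:
step_arm(rows=[[[0,0,0],[-20,0,15],1],[[0,0,0],[-50,0,40],1],[[0,0,0],[-80,0,65],1],[[0,0,0],[-94,0,76],1],[[0,0,0],[-94,0,76],1],[[0,0,0],[-94,0,76],1]])

```text
time: 11.78
eef_pos: [0.5221, -0.0478, 0.2971]
tcp_rot: [-0.514, -0.485, 0.485, 0.515]
contact_force: [-0.2, -0.6, 0.6]
opening: 0.001
```

```bash
python3 - <<'E'
from h import *
s,q,R=st();print(s["time"],q,s["contact_force"],s["dq"].round(3))
L=[]
for n,x0,y0 in [("scene",270,150),("side",200,130)]:
    c=viewer.calibration(n); im,d=viewer.read_camera(n)
    for b in big(orange(im),5): print(n,b[1],b[2][4],ray(c,*b[1],.005).round(4))
    H=hsv(im);r=((H[...,0]<6)|(H[...,0]>174))&(H[...,1]>170)&(H[...,2]>100)
    for b in big(r,2): print("red",b[1])
    L.append(cv2.resize(im[y0:y0+130,x0:x0+130],(400,400),interpolation=cv2.INTER_CUBIC)[:,:,::-1])
    cv2.imwrite(f"pics/full_{n}.png",im[:,:,::-1])
cv2.imwrite("pics/end.png",np.hstack(L))
c=viewer.calibration("wrist");im,d=viewer.read_camera("wrist")
for b in big(orange(im),2): print("w",ray(c,*b[1],.005).round(4))
g=big(green(im)|orange(im),1)[0];vv,uu=np.nonzero(g[0]);z=d[vv,uu];W=c["R"].T@(np.linalg.inv(c["K"])@np.vstack([uu*z,vv*z,z])-c["t"][:,None])
k=(W[2]>.023)&(W[2]<.034);print(cv2.minAreaRect(W[:2,k].T.astype(np.float32)*1000),np.median(W[2,k]))
A=np.c_[W[:2,k].T,np.ones(k.sum())];print("rim plane slope",np.linalg.lstsq(A,W[2,k],rcond=None)[0])
E
```

```text
11.7833 [ 0.52212854 -0.0478412   0.2970949 ] [-0.15473869 -0.5851384   0.55569189] [ 0.027  0.025 -0.025  0.002 -0.011  0.003]
scene [330.93333333 292.06666667] 30 [ 0.7435 -0.1241  0.005 ]
scene [350.  248.5] 16 [0.6052 0.0403 0.005 ]
scene [170. 364.] 1 [ 0.7347 -0.6458  0.005 ]
scene [188. 381.] 1 [ 0.8087 -0.6136  0.005 ]
red [187.20558882 374.48702595]
red [353.32142857 199.30952381]
side [269.95652174 179.17391304] 46 [ 0.7679 -0.12    0.005 ]
side [273.         229.33333333] 18 [0.6058 0.0417 0.005 ]
side [439.8        239.33333333] 15 [ 0.1559 -0.2717  0.005 ]
red [267.84090909 182.33333333]
w [0.6041 0.0415 0.005 ]
w [ 0.7415 -0.1252  0.005 ]
((538.8538208007812, 13.765296936035156), (129.56312561035156, 193.88357543945312), 86.75008392333984) 0.02688729193500461
rim plane slope [-0.00412046  0.00053426  0.02846749]
```

View pics/end.png

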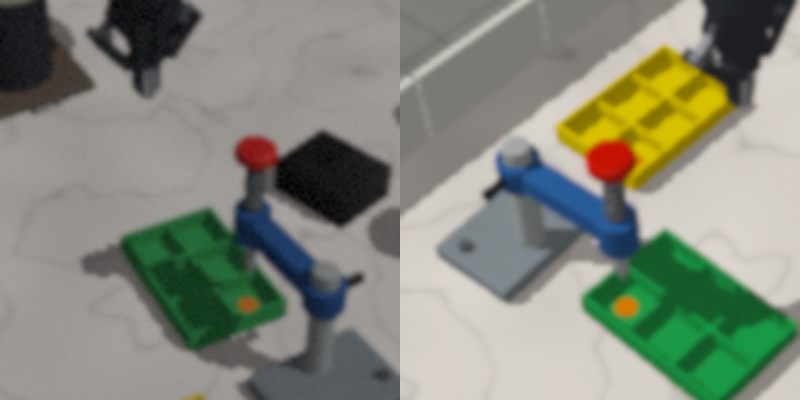

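View pics/full_scene.png

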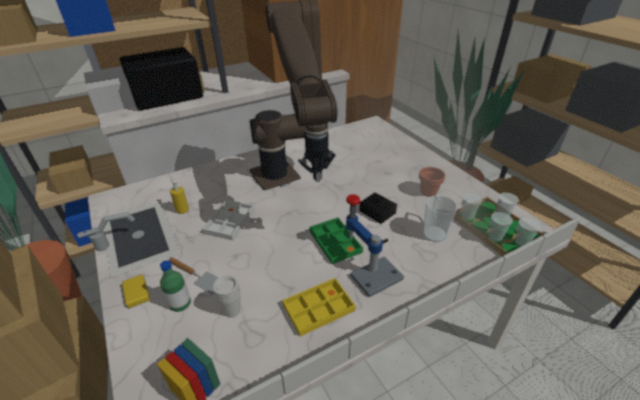

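The knob is back up at its original pixels ((353,199) scene, (268,182) side). The tray is flat with the dot below the tip, and the other things stand where they were. I'll hand in.

```bash
python3 -c "
from plant import ctrl
print(ctrl.sign_off())"
```

```text
the job is handed in; nothing more can be done
None
```

I slid the green tray under the punch by gripping its -y wall, pressed the red knob until the tip bore on the orange dot, let the knob spring back, and handed the job in at about 12 s. `sign_off` gives no verdict, so success rests on my own checks.

- **Press:** the knob went down about 55 mm and the wrist read 17 N upward. The scene and side views both showed the tip on the dot. There was also about 5.5 N of side force on the tool while pressing, but the dot's measured position did not change.
- **Dot under tip:** after release the dot measured about (0.605, 0.041) and the punch axis about (0.604, 0.042), a gap of roughly 2 mm. The views disagreed by 2–3 mm on each position, well inside the 12 mm allowed.
- **End state:** the knob was back at its starting pixels and the arm was clear of everything. The tray's rim plane sloped under 0.005 rad at about counter height. The other things looked unmoved in the final picture; I did not measure each one.

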